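Seat two castle towers and set the hold-down cap

ROBOT

A 6-joint arm with a two-finger parallel gripper is mounted at the origin on the work surface. World frame = base frame: x ahead of the robot, y to its left, z up, the work surface at z = 0. Lengths are in m, angles in rad, forces in N, time in s.
With the tool pointing down it reaches from about 0.375 to 0.975 m from the base axis. Payload 3.8 kg.
Tool frame: the origin (TCP) lies at the very end of the fingers, on their centre line; the grasp point (between the pads) lies 19 mm behind it; z points along the fingers, y is the line along which they close (so a half turn about z gives the same grasp; the last joint's range is limited). The gripper opens to 85 mm and grips with 20 to 120 N. Pads are 22 mm wide; open, the fingers measure 114 mm over their backs; the gripper's body (76 mm by 85 mm) begins 54 mm behind the grasp point. The pads swing forward as they close: fully open they stand 13 mm farther back than shut.
Start: joints at [-1.248, 0.264, 1.604, -0, 1.274, -0.037], TCP at [0.238, -0.632, 0.231] pointing down, gripper open.
Joint ranges: [-2.63, 2.63], [-0.94, 2.18], [0.31, 2.57], [-1.31, 4.45], [0, 2.66], [-2.55, 2.55]. Speed limits (rad/s): [2.57, 2.57, 3.14, 3.14, 3.14, 3.14].

INTERFACE

Orientations are given as a rotation vector (axis times angle).
In Python, from workcell import monitor, viewer, job gives the robot as it stands. The module is installed in compiled form; this text tells all that it offers.
- The arm moves only by the tool step_arm, never from a script. Its argument "series" is one flat list of numbers, 4 for each row, row after row: the shift along the tool's x, y, z in m, then the turn about the tool's z in rad. A call has 1 to 8 rows; each row is the pose to reach, as a shift and turn from the pose commanded when the call began, along the tool's axes at that moment; what a row does not reach only later rows make up. A row lasts 1/8 s, in which the tool goes at most 62.5 mm and 10.7 degrees, less where a joint would pass 70% of its speed; a pose out of reach is approached as far as the arm can. A call with a gripper value outside its range is refused whole. "gripper" is the opening, from 0 (shut) to 1 (fully open), set as the call begins (left out, the last holds). The fingers move at their own pace and stop on an object; "newtons" is the grip in N (left out, the last holds). Time passes only in rows, so rows that repeat a pose let the fingers close. It gives the time, the measured TCP pose, the force, the opening and the grip force at its end, in the units of the state.
- monitor.read_state(): the state, without advancing time (a new reading comes with each control period).
- viewer.read_camera(name): name is "side" or "top" or "wrist"; returns a dict with "image" (400x640x3 uint8, red, green, blue), "intrinsics" (3x3 intrinsics, pixels), "T" (4x4, takes a point from camera to world coordinates); the wrist camera has in their place "hand_eye" (4x4, takes a point from camera to tool coordinates, whose origin is the TCP and whose axes are the flange's). Camera axes: x right, y up, looking along -z (the intrinsics and any distortion apply to the point x, -y, -z); pixel columns grow to the right and rows downward; lengths in m; the calibration is good to about 2 mm. The wrist camera is an equidistant fisheye: a pixel r from the principal point sees the ray r / f radians off the axis. A picture is of the moment at which its call begins: read the wrist's pose just before it. There is no depth.
- job.finish_job(): hands the job in; it is judged then, once.
Trained networks look in a picture, given as the dict that the camera call returned (one of the last four; its "shot" number tells which), for a name from the list of things; names that differ only in an ending like _2 or _b are one class to them, and where a whole thing is asked for, a point or a joint stands for the part that bears it (a point fixed in the world has none). Each returns a list of dicts, best first, with "score" (0 to 1); they miss things now and then, are a little off and sometimes report something else, mostly with a low value. They report only what shows in the picture. A call takes as long as a camera call. They do not tell look-alikes from the thing itself.
- viewer.boxes_of(picture, label): "extent" ([centre column, centre row, width, height] in pixels, round what is visible of it).
- viewer.spot_point(picture, label): "point" ([column, row] in pixels: a listed point, or the origin of a listed thing).
The state is a dict: "time": time; "q": joint angles; "joint_vel": joint speeds; "joint_torque": joint torques, N m; "tool_pos": TCP position; "tcp_rot": TCP orientation; "wrist_force": force on the tool from outside, world axes, zero at the start; "torque": the same for the moment, N m; "width": opening from 0.0 (shut) to 1.0 (fully open); "grip_force": force on a finger pad.
Only numpy, scipy, OpenCV 4.12 (cv2) and the standard library are available. Lean on these libraries where they do the work, as an engineer would, in place of code of your own. Each camera call takes 0.05 s, during which the arm holds its last target. There are 200 camera calls.

TASK

Set the round tower and the square tower upright in the matching round and square nests of the plywood base board, fully home. Then screw the board's knurled cap down clockwise until it bottoms out, back it off a quarter turn, and keep hold of it: the program finishes while the gripper is still gripping the cap. Leave everything else on the table where it is.

Things in the scene. Friction and masses are not known exactly. Their poses are not given: they have to be found in the camera images.
- round_tower_center (a point): Grey stone-look resin tower, round, 50 mm diameter, 70 mm tall, about 0.13 kg; straight smooth sides, six battlements in its top 12 mm, foot edge chamfered 3 mm. Stands loose on the table. The point is its centre, 35 mm above its underside; z along its axis.
- square_tower_center (a point): Grey stone-look resin tower, square, 42 x 42 mm, 70 mm tall, about 0.15 kg; straight sides, four corner battlements in its top 12 mm, foot stepped in by 2 mm all round over the lowest 3 mm. Stands loose on the table. The point is its centre, 35 mm above its underside; x and y are square to its sides.
- nest_round (a point): Centre of the mouth of the round nest in the base board, at the board's top face, which is 22 mm above the table. Blind round hole of 55 mm diameter, 12 mm deep (a seated tower's centre is 23 mm above this point). Axes are the board's. The board is fixed, plywood, 120 mm (its x) x 310 mm (its y) x 22 mm; the round nest lies at board y = +105 mm, the cap in the middle.
- nest_square (a point): Centre of the mouth of the square nest in the base board, at the board's top face, 22 mm above the table. Blind square hole of 47 x 47 mm, 12 mm deep, sides along the board's x and y, which are this point's axes. It lies at board y = -105 mm.
- cap_center (a point): Centre of the knurled steel cap: an upright cylinder of 39 to 40 mm diameter and 26 mm high on a threaded stud in the middle of the board. Point on its axis, half-way up. Bottomed out, its underside is 42 mm and this point 55 mm above the table; below it is a narrower 26 mm diameter boss, 20 mm high. A raised dark rib 3 mm high runs on its top from the axis to the rim along the cap's own x; when bottomed out the rib points along the board's x. z up.
- cap (a joint): Turn of the cap on its right-handed thread, rad: 0 = bottomed out (hard stop), grows as it is unscrewed (anticlockwise seen from above) up to 4.6; the cap rises 0.955 mm per rad (6 mm per turn). It starts well short of bottomed out, stays where it is left and needs about 0.06 N m to turn.
- ruin_corner_center (a point): L-shaped grey ruined wall corner, 50 x 50 mm, 44 mm tall, loose, standing among the towers; to be left alone. The point is 20 mm above its underside.
- paint_pot_a: Bystander: paint pot, 32 mm diameter, 45 mm tall, loose. Origin at its underside.
- paint_pot_b: Bystander: paint pot, 32 mm diameter, 55 mm tall, loose. Origin at its underside.
- well: Bystander: stone well, 56 mm diameter, 26 mm tall, loose. Origin at its underside.
- brush: Bystander: thin paint brush, 165 mm long, lying flat, loose.
- die: Bystander: white die, 18 mm, loose. Origin at its underside.
- barrel: Bystander: small wooden barrel, 32 mm diameter, 36 mm tall, loose. Origin at its underside.
Things that resemble listed ones, but are neither listed nor needed, are in the scene too. What is shaped like the part that bears square_tower_center but orange or red is not meant.

How it is judged:
On the way, in this order (a step that is already met when the one before it is completed fails the run):
1. both towers stand fully home in their matching nests, let go (horizontal distance between round_tower_center and nest_round below 0.006 m and z of round_tower_center in the frame of nest_round below 0.0255 m and angle between each of round_tower_center, square_tower_center's own z axis and vertical below 0.08 rad and horizontal distance between square_tower_center and nest_square below 0.006 m and z of square_tower_center in the frame of nest_square below 0.0255 m and contact force between the fingers and round_tower below 0.1 N and contact force between the fingers and square_tower below 0.1 N), for 0.2 s.
2. the cap is screwed down until it bottoms out (value of joint cap below 0.1 rad), for 0.1 s.
At the end, for the whole second after the job is handed in: Both towers home in their nests (within 6 mm of centre, foot within 2.5 mm of the floor, upright within 0.08 rad); the cap 1.25 to 1.89 rad back from bottomed out and still; the fingers around it (grasp point within 30 mm of its centre), gripping with over 3 N (horizontal distance between round_tower_center and nest_round below 0.006 m and z of round_tower_center in the frame of nest_round below 0.0255 m and angle between each of round_tower_center, square_tower_center's own z axis and vertical below 0.08 rad and horizontal distance between square_tower_center and nest_square below 0.006 m and z of square_tower_center in the frame of nest_square below 0.0255 m and value of joint cap between 1.25 and 1.89 rad and velocity of joint cap between -0.1 and 0.1 rad/s and contact force between the fingers and cap above 3 N and distance between the grasp point and cap_center below 0.03 m); the arm keeps its last pose, push and grip.
It fails at once if a bystander is moved by more than 25 mm (distance of any of ruin_corner_center, paint_pot_a, paint_pot_b, well, brush, die, barrel from where it was at the start of the episode above 0.025 m).
It also fails if it takes over 72 s, if anything falls off the work surface, if the arm or the gripper's body presses on something with over 40 N, if the wrist force passes 120 N, or if a joint passes its speed limit or range.

## Working session

There is one attempt and no reset: what is moved stays moved. The work goes in short steps, Python scripts to look and compute and a tool call to move; the robot and the scene stay as the last step left them, time stands still between calls to the robot, and variables do not carry over. Pictures are saved under pics/ and viewed, at most 13 in all, crops included, and the job is handed in when it is done.

Besides the shell and the picture viewer there is one more tool, called after "Emit:" in YAML: its name, and indented under it one key for each argument. step_arm: Moves the arm, as the interface text tells. Its arguments: {"type":"object","properties":{"series":{"type":"array"},"gripper":{"type":"number"},"newtons":{"type":"number"}},"required":["series"]}

```bash
mkdir -p pics
cat > h.py <<'E'
import numpy as np, cv2
from scipy.spatial.transform import Rotation as R
from workcell import monitor, viewer, job
def ray(p,uv,st=None):
    K=np.array(p["intrinsics"]);u=(uv[0]-K[0,2])/K[0,0];v=(uv[1]-K[1,2])/K[1,1]
    if "T" in p: d=np.array([u,-v,-1.]);T=np.array(p["T"])
    else:
        r=np.hypot(u,v);s=np.sin(r)/max(r,1e-9)
        d=np.array([u*s,-v*s,-np.cos(r)])
        W=np.eye(4);W[:3,:3]=R.from_rotvec(st["tcp_rot"]).as_matrix();W[:3,3]=st["tool_pos"]
        T=W@np.array(p["hand_eye"])
    return T[:3,3],T[:3,:3]@d
def atz(p,uv,z,st=None):
    o,d=ray(p,uv,st);return o+d*(z-o[2])/d[2]
def proj(p,X,st=None):
    if "T" in p:T=np.array(p["T"])
    else:
        W=np.eye(4);W[:3,:3]=R.from_rotvec(st["tcp_rot"]).as_matrix();W[:3,3]=st["tool_pos"];T=W@np.array(p["hand_eye"])
    c=T[:3,:3].T@(np.array(X)-T[:3,3]);x,y,z=c[0],-c[1],-c[2];K=np.array(p["intrinsics"])
    if "T" in p:u,v=x/z,y/z
    else:
        h=np.hypot(x,y);t=np.arctan2(h,z);u,v=t*x/h,t*y/h
    return K[0,0]*u+K[0,2],K[1,1]*v+K[1,2]
def save(p,n,crop=None,s=1):
    im=p["image"][:,:,::-1]
    if crop:im=im[crop[1]:crop[3],crop[0]:crop[2]]
    cv2.imwrite("pics/"+n,cv2.resize(im,None,fx=s,fy=s,interpolation=cv2.INTER_CUBIC))
E
python3 - <<'E'
from h import *
np.set_printoptions(precision=4,suppress=True)
s=monitor.read_state();print(s)
zs=dict(round_tower_center=.035,square_tower_center=.035,nest_round=.022,nest_square=.022,cap_center=.058,ruin_corner_center=.02,paint_pot_a=0,well=0,brush=.003,die=0,barrel=0)
for c in("top","side"):
    p=viewer.read_camera(c);save(p,c+"0.png");print(c,np.array(p["T"])[:3],p["intrinsics"][0])
    for n,z in zs.items():
        for r in viewer.spot_point(p,n)[:4]:
            print(n,round(r["score"],2),np.round(r["point"]),atz(p,r["point"],z)[:2])
E
```

```text
{'time': 0.0, 'q': array([-1.2479,  0.2648,  1.6054, -0.    ,  1.2737, -0.0369]), 'joint_vel': array([ 0.0008,  0.0014, -0.0008, -0.002 ,  0.0003,  0.002 ]), 'joint_torque': array([ -0.0011, -51.5116, -36.7313,  -0.0001,   0.0129,  -0.    ]), 'tool_pos': array([ 0.2374, -0.6311,  0.23  ]), 'tcp_rot': array([-3.0887, -0.5617,  0.0005]), 'wrist_force': array([-0.2667, -0.4865, -0.3465]), 'torque': array([-0.0583, -0.0088,  0.0479]), 'grip_force': 0.0, 'width': 0.9998373805137336}
top [[-0.0176  0.9893 -0.1451  0.4251]
 [-0.9998 -0.0172  0.0041 -0.0099]
 [ 0.0015  0.1451  0.9894  1.1552]] [456.1421   0.     318.03  ]
round_tower_center 0.72 [232. 198.] [0.6132 0.1979]
square_tower_center 0.84 [219. 258.] [0.4668 0.2299]
square_tower_center 0.84 [186. 256.] [0.4723 0.3112]
square_tower_center 0.77 [193. 222.] [0.5563 0.2938]
square_tower_center 0.64 [266. 244.] [0.4989 0.1154]
nest_round 0.87 [320. 195.] [ 0.6192 -0.02  ]
nest_square 0.77 [405. 212.] [ 0.5733 -0.2323]
cap_center 0.71 [363. 202.] [ 0.5946 -0.1241]
ruin_corner_center 0.79 [156. 222.] [0.5572 0.3925]
ruin_corner_center 0.25
[... 645 characters left out ...]
[261. 284.] [0.5613 0.2817]
square_tower_center 0.59 [321. 253.] [0.4941 0.1127]
nest_round 0.83 [311. 212.] [ 0.6147 -0.0212]
nest_square 0.58 [352. 176.] [ 0.6032 -0.2376]
nest_square 0.53 [349. 219.] [ 0.5065 -0.0545]
cap_center 0.47 [333. 181.] [ 0.6133 -0.1411]
ruin_corner_center 0.65 [239. 319.] [0.5465 0.3848]
paint_pot_a 0.68 [353. 217.] [ 0.514  -0.0913]
paint_pot_a 0.55 [258. 215.] [0.751  0.0561]
paint_pot_a 0.46 [279. 184.] [ 0.7852 -0.0964]
paint_pot_a 0.43 [396. 157.] [ 0.5414 -0.4377]
well 0.58 [309. 208.] [ 0.6412 -0.0522]
well 0.56 [283. 184.] [ 0.7753 -0.1048]
brush 0.54 [257. 218.] [0.7408 0.0707]
die 0.55 [305. 349.] [0.3825 0.3554]
barrel 0.53 [209. 283.] [0.6929 0.3291]
```

View pics/top0.png

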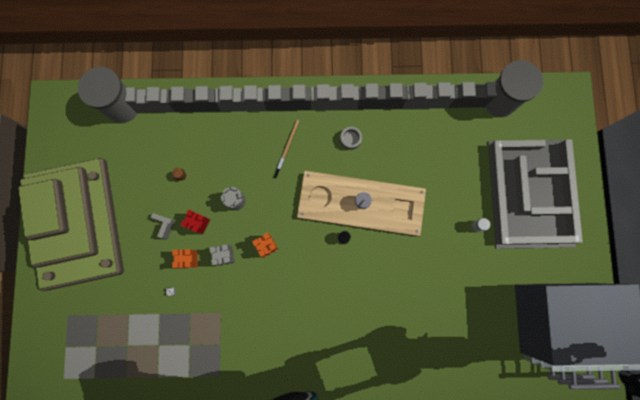

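View pics/side0.png

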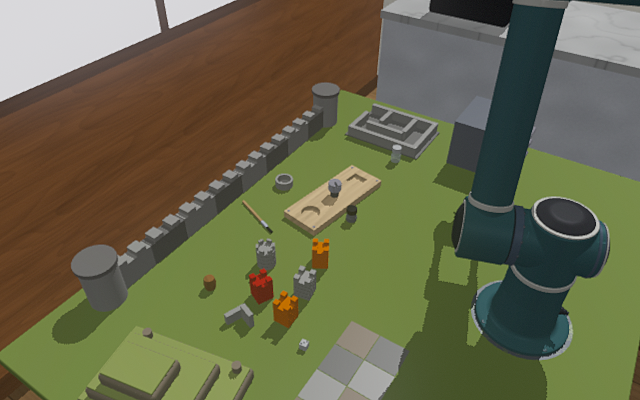

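```bash
cat >> h.py <<'E'
def mv(x,y,z,head,st=None):
    "shift in tool axes and turn to reach TCP xyz with tool x heading (deg)"
    st=st or monitor.read_state();M=R.from_rotvec(st["tcp_rot"]).as_matrix()
    h0=np.arctan2(M[1,0],M[0,0]);d=M.T@(np.array([x,y,z])-st["tool_pos"])
    t=(h0-np.radians(head)+np.pi)%(2*np.pi)-np.pi
    print("mv",np.round(d,4),round(t,4),"now",np.round(st["tool_pos"],4),round(np.degrees(h0),2),"tilt",np.round(M[2],3),"F",np.round(st["wrist_force"],1),"t",st["time"])
E
python3 - <<'E'
from h import *
mv(.55,-.20,.25,60);mv(.44,.229,.25,90)
E
```

```text
mv [ 0.4444 -0.2942 -0.0187] -0.6874 now [ 0.2376 -0.6318  0.2313] 20.61 tilt [ 0. -0. -1.] F [-0.3  0.7  0.9] t 1.2
mv [ 0.4925 -0.7344 -0.0187] -1.211 now [ 0.2376 -0.6318  0.2313] 20.61 tilt [ 0. -0. -1.] F [-0.3  0.7  0.9] t 1.2
```

Emit:
step_arm:
  series: [0.444,-0.294,-0.04,-0.69,0.444,-0.294,-0.04,-0.69,0.444,-0.294,-0.04,-0.69,0.444,-0.294,-0.04,-0.69,0.444,-0.294,-0.04,-0.69,0.444,-0.294,-0.04,-0.69,0.444,-0.294,-0.04,-0.69,0.444,-0.294,-0.04,-0.69]

```text
time: 2.2
tool_pos: [0.5308, -0.226, 0.2693]
tcp_rot: [2.718, 1.574, 0.001]
wrist_force: [1.2, -0.8, 0.5]
width: 0.997
grip_force: 0.0
```

Emit:
step_arm:
  series: [0,0,0,0,0,0,0,0]

```text
time: 2.45
tool_pos: [0.5297, -0.2278, 0.2687]
tcp_rot: [2.718, 1.576, -0.001]
wrist_force: [0.7, -0.2, -1.0]
width: 1.002
grip_force: 0.0
```

```bash
cat > look.py <<'E'
from h import *
import sys
np.set_printoptions(precision=4,suppress=True)
def look(name,items,**k):
    st=monitor.read_state();p=viewer.read_camera("wrist");save(p,name,**k)
    for n,z in items:
        for r in viewer.spot_point(p,n)[:3]:
            print(n,round(r["score"],2),np.round(r["point"]),atz(p,r["point"],z,st)[:2])
    return st,p
E
python3 - <<'E'
from look import *
st,p=look("w1.png",[("nest_round",.022),("nest_square",.022),("cap_center",.058)])
print(np.array(p["hand_eye"]),p["intrinsics"])
mv(.44,.229,.25,90)
E
```

```text
nest_square 0.57 [357. 152.] [ 0.5798 -0.2306]
[[-0.0006  0.9642  0.265   0.0667]
 [ 1.      0.0008 -0.0006 -0.0005]
 [-0.0008  0.265  -0.9642 -0.144 ]
 [ 0.      0.      0.      1.    ]] [[309.7069   0.     321.5443]
 [  0.     309.7069 200.0984]
 [  0.       0.       1.    ]]
mv [ 0.3524 -0.306   0.0185] -0.5233 now [ 0.529  -0.2291  0.2685] 60.02 tilt [-0. -0. -1.] F [-0.4 -0.1  0.6] t 2.65
```

View pics/w1.png

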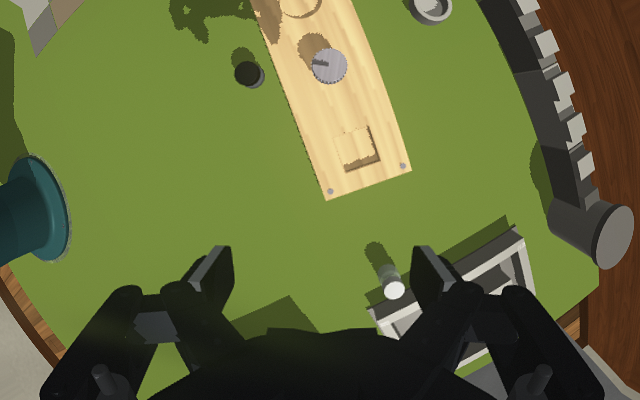

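Run:
```python
from look import *
st=monitor.read_state();p=viewer.read_camera("wrist")
a,b,c=[atz(p,u,.022,st)[:2] for u in((325,201),(411,171),(357,150))]
print(a,b,np.linalg.norm(b-a),np.degrees(np.arctan2(*(b-a)[::-1])),"nest",c)
d=(b-a)/np.linalg.norm(b-a);n=np.array([-d[1],d[0]]);m=(a+b)/2
print("sq",m+n*.05,"cap",m+n*.155,"rd",m+n*.26)
print("cap", [atz(p,u,z,st)[:2] for u,z in (((330,66),.071),((314,62),.073))])
mv(.467,.10,.25,90)
```

```text
[ 0.5116 -0.2675] [ 0.63   -0.2887] 0.12022983379444352 -10.141582393748457 nest [ 0.5802 -0.2296]
sq [ 0.5796 -0.2289] cap [ 0.5981 -0.1255] rd [ 0.6166 -0.0222]
cap [array([ 0.5984, -0.1266]), array([ 0.5855, -0.1144])]
mv [ 0.254  -0.2181  0.0186] -0.5233 now [ 0.529  -0.229   0.2685] 60.02 tilt [-0. -0. -1.] F [-0.2 -1.  -0. ] t 2.7
```

Emit:
step_arm:
  series: [0.254,-0.218,0.02,-0.523,0.254,-0.218,0.02,-0.523,0.254,-0.218,0.02,-0.523,0.254,-0.218,0.02,-0.523,0.254,-0.218,0.02,-0.523,0.254,-0.218,0.02,-0.523,0.254,-0.218,0.02,-0.523,0.254,-0.218,0.02,-0.523]

```text
time: 3.7
tool_pos: [0.4674, 0.1, 0.2488]
tcp_rot: [2.22, 2.222, -0.0]
wrist_force: [-0.3, -0.3, 0.1]
width: 0.996
grip_force: 0.0
```

Run:
```python
from look import *
st,p=look("w2.png",[("square_tower_center",.035),("round_tower_center",.035)])
mv(.467,.229,.15,90)
```

```text
square_tower_center 0.87 [398.  17.] [0.5566 0.2915]
square_tower_center 0.81 [328.  70.] [0.4743 0.2219]
square_tower_center 0.65 [349. 163.] [0.4989 0.1137]
round_tower_center 0.67 [443.  97.] [0.6122 0.1958]
mv [ 0.1292 -0.0006  0.0988] -0.0001 now [0.4676 0.0998 0.2488] 89.99 tilt [-0.  0. -1.] F [-1.  -0.1 -0.5] t 3.85
```

View pics/w2.png

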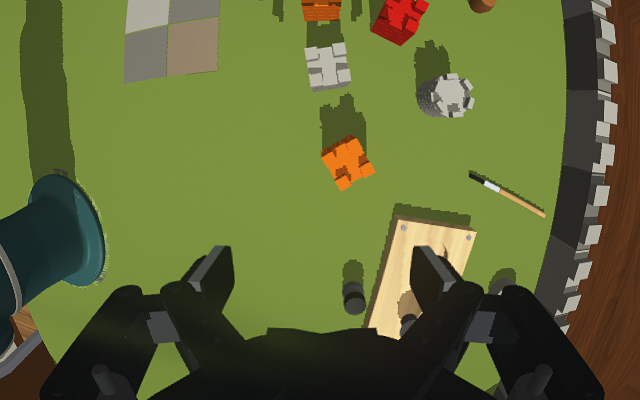

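Run:
```python
import cv2
im=cv2.imread("pics/w2.png")
a=cv2.resize(im[30:110,285:375],None,fx=5,fy=5,interpolation=cv2.INTER_CUBIC)
b=cv2.resize(im[60:130,405:485],None,fx=4,fy=4,interpolation=cv2.INTER_CUBIC)
import numpy as np
o=np.zeros((400,770,3),np.uint8);o[:,:450]=a;o[:280,450:770]=b
cv2.imwrite("pics/w2c.png",o)
```

```text
(no output)
```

View pics/w2c.png

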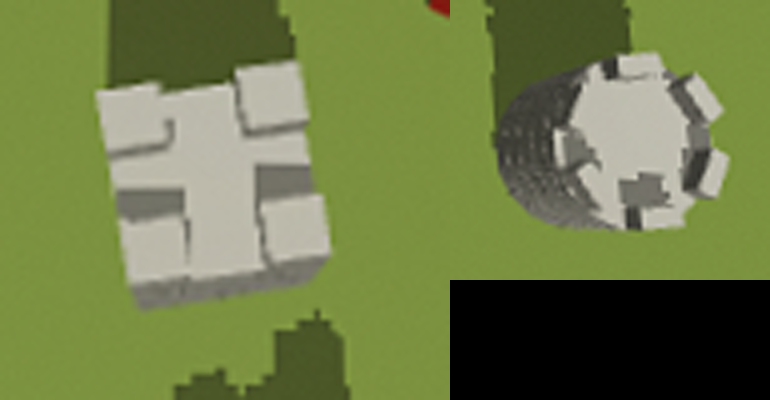

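Run:
```python
from look import *
st=monitor.read_state();p=viewer.read_camera("wrist")
c=np.array([atz(p,(u/5+285,v/5+30),.07,st)[:2] for u,v in((97,92),(298,62),(330,255),(130,282))])
print(c,c.mean(0))
for i in range(4):
    e=c[(i+1)%4]-c[i];print(np.linalg.norm(e),np.degrees(np.arctan2(e[1],e[0])))
print("round",atz(p,(452.8,95.3),.07,st))
m=c.mean(0);mv(m[0],m[1],.03,90)
```

```text
[[0.4497 0.2395]
 [0.491  0.2462]
 [0.4975 0.2047]
 [0.4564 0.1987]] [0.4736 0.2223]
0.04188154809390253 9.227395153268285
0.042035152424324984 -81.1348384369441
0.04147660897794583 -171.6988306972168
0.04136409629958979 99.42769896069782
round [0.6101 0.1961 0.07  ]
mv [0.1224 0.0061 0.2188] -0.0001 now [0.4675 0.0999 0.2488] 89.99 tilt [-0.  0. -1.] F [-0.8 -0.1 -1. ] t 3.9
```

Emit:
step_arm:
  series: [0.1225,0.006,0.1,-0.157,0.1225,0.006,0.1,-0.157,0.1225,0.006,0.1,-0.157,0.1225,0.006,0.16,-0.157,0.1225,0.006,0.2,-0.157,0.1225,0.006,0.222,-0.157,0.1225,0.006,0.222,-0.157,0.1225,0.006,0.222,-0.157]

```text
time: 4.9
tool_pos: [0.4741, 0.2235, 0.0278]
tcp_rot: [2.039, 2.389, 0.002]
wrist_force: [-0.0, 0.2, -0.3]
width: 0.999
grip_force: 0.0
```

Emit:
step_arm:
  series: [0,0,0,0,0,0,0,0,0,0,0,0,0,0,0,0,0,0,0,0,0,0,0,0,0,0,0,0,0,0,0,0]
  gripper: 0
  newtons: 40

```text
time: 5.9
tool_pos: [0.4738, 0.2239, 0.0279]
tcp_rot: [2.037, 2.39, 0.002]
wrist_force: [-1.0, -1.0, 5.6]
width: 0.487
grip_force: 41.5
```

Run:
```python
from look import *
mv(.4737,.2225,.027,99)
mv(.5800,-.2290,.16,79.5)
```

```text
mv [-0.0014 -0.0003  0.0009] 0.002 now [0.4738 0.2239 0.0279] 99.12 tilt [ 0.     0.002 -1.   ] F [-1.  -1.   5.6] t 5.9
mv [-0.464   0.0333 -0.1322] 0.3424 now [0.4738 0.2239 0.0279] 99.12 tilt [ 0.     0.002 -1.   ] F [-1.  -1.   5.6] t 5.9
```

Emit:
step_arm:
  series: [0,0,-0.06,0,0,0,-0.13,0,-0.464,0.033,-0.13,0.342,-0.464,0.033,-0.13,0.342,-0.464,0.033,-0.13,0.342,-0.464,0.033,-0.13,0.342,-0.464,0.033,-0.13,0.342,-0.464,0.033,-0.13,0.342]

```text
time: 6.9
tool_pos: [0.5581, -0.1433, 0.1548]
tcp_rot: [-2.415, -2.009, 0.0]
wrist_force: [1.6, 0.8, -1.3]
width: 0.485
grip_force: 41.7
```

Run:
```python
from look import *
mv(.5800,-.2290,.10,79.5)
```

```text
mv [-0.0803  0.0371  0.0548] 0.0002 now [ 0.5581 -0.1433  0.1548] 79.51 tilt [ 0.    -0.001 -1.   ] F [ 1.6  0.8 -1.3] t 6.9
```

Emit:
step_arm:
  series: [-0.08,0.037,0,0,-0.08,0.037,0,0,-0.08,0.037,0.03,0,-0.08,0.037,0.06,0,-0.08,0.037,0.06,0,-0.08,0.037,0.06,0]

```text
time: 7.65
tool_pos: [0.5806, -0.2265, 0.0959]
tcp_rot: [2.414, 2.01, 0.0]
wrist_force: [0.1, -0.5, -1.1]
width: 0.482
grip_force: 41.5
```

Run:
```python
from look import *
st,p=look("w3.png",[("square_tower_center",.1),("nest_square",.022),("nest_round",.022),("cap_center",.058)])
mv(.5800,-.2290,.04,79.5)
```

```text
square_tower_center 0.96 [321. 261.] [ 0.5794 -0.2297]
square_tower_center 0.47 [321. 212.] [ 0.5839 -0.204 ]
square_tower_center 0.32 [507.  25.] [ 0.6952 -0.1246]
nest_square 0.96 [323. 210.] [ 0.5808 -0.2274]
cap_center 0.57 [321.  53.] [ 0.5989 -0.1231]
mv [-0.0021 -0.001   0.0569] 0.0006 now [ 0.5813 -0.2271  0.0969] 79.53 tilt [-0.001  0.003 -1.   ] F [ 0.2  0.7 -0.4] t 7.9
```

View pics/w3.png

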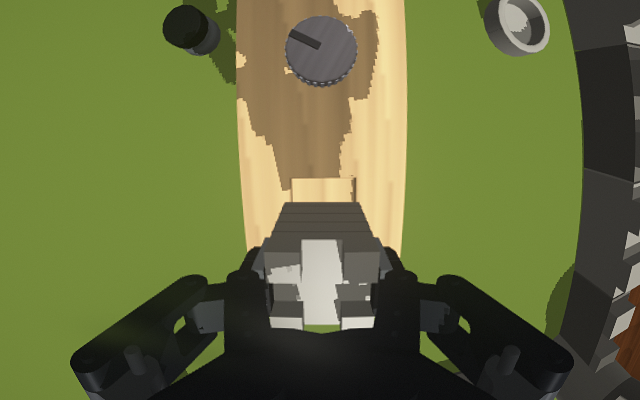

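Run:
```python
from look import *
st=monitor.read_state();p=viewer.read_camera("wrist")
a,b=[atz(p,u,.022,st)[:2] for u in((292,178),(355,178))]
l,r=[atz(p,u,.022,st)[:2] for u in((243,178),(405,178))]
e=b-a;print(a,b,np.linalg.norm(e),np.degrees(np.arctan2(e[1],e[0])),"board w",np.linalg.norm(r-l))
d=np.array([np.cos(np.radians(-10.3)),np.sin(np.radians(-10.3))]);n=np.array([-d[1],d[0]])
print("nest",(a+b)/2-n*.0235,"lat mid",(l+r)/2)
# foot: underside z = tool z -.0275
z=st["tool_pos"][2]-.0275
f=[atz(p,u,z+.003,st)[:2] for u in((283,203),(360,203))];print("foot far edge",f,np.linalg.norm(f[1]-f[0]),"centre",(f[0]+f[1])/2-n*.021, "tcp",st["tool_pos"])
```

```text
[ 0.5643 -0.2004] [ 0.609  -0.2087] 0.04551317027833276 -10.521683698534837 board w 0.11932842344610249
nest [ 0.5825 -0.2276] lat mid [ 0.5872 -0.2043]
foot far edge [array([ 0.5628, -0.2045]), array([ 0.6058, -0.2125])] 0.0437773612675817 centre [ 0.5805 -0.2292] tcp [ 0.5813 -0.2271  0.0969]
```

Emit:
step_arm:
  series: [0.001,0.001,0.02,0,0.001,0.001,0.04,0,0.001,0.001,0.045,0,0.001,0.001,0.05,0,0.001,0.001,0.055,0,0.001,0.001,0.058,0,0.001,0.001,0.058,0]

```text
time: 8.82
tool_pos: [0.5815, -0.2262, 0.0379]
tcp_rot: [-2.415, -2.009, 0.0]
wrist_force: [-3.0, 1.4, 4.2]
width: 0.486
grip_force: 42.6
```

Run:
```python
from look import *
mv(.5815,-.228,.038,79.5)
```

```text
mv [-0.0018  0.0003 -0.0001] 0.0002 now [ 0.5815 -0.2262  0.0379] 79.51 tilt [-0. -0. -1.] F [-3.   1.4  4.2] t 8.825
```

Emit:
step_arm:
  series: [0,0,0,0,0,0,0,0,0,0,0,0,0,0,0,0,0,0,-0.04,0,0,0,-0.1,0,0,0,-0.16,0,0,0,-0.17,0]
  gripper: 1

```text
time: 9.82
tool_pos: [0.5848, -0.2276, 0.214]
tcp_rot: [2.407, 2.003, 0.008]
wrist_force: [-0.0, 0.3, 0.5]
width: 1.001
grip_force: 0.0
```

Run:
```python
from look import *
mv(.59,.08,.22,80)
p=viewer.read_camera("top")
for r in viewer.spot_point(p,"square_tower_center")[:6]:print(r,atz(p,r["point"],.045)[:2])
```

```text
mv [ 0.3034 -0.0508 -0.0073] -0.0084 now [ 0.5848 -0.2276  0.214 ] 79.52 tilt [-0.003  0.011 -1.   ] F [-0.   0.3  0.5] t 9.825
{'point': [266.4, 243.4], 'score': 0.78} [0.4984 0.1126]
{'point': [185.8, 258.3], 'score': 0.77} [0.4659 0.3075]
{'point': [194.4, 219.4], 'score': 0.6} [0.5602 0.2888]
```

Emit:
step_arm:
  series: [0.304,-0.053,0,0,0.304,-0.053,0,0,0.304,-0.053,0,0,0.304,-0.053,0,0,0.304,-0.053,0,0,0.304,-0.053,0,0,0.304,-0.053,0,0,0.304,-0.053,0,0]

```text
time: 10.92
tool_pos: [0.5841, 0.081, 0.2061]
tcp_rot: [-2.416, -2.007, 0.003]
wrist_force: [0.6, -0.8, 0.6]
width: 1.003
grip_force: 0.0
```

Run:
```python
from look import *
st,p=look("w4.png",[("round_tower_center",.035)])
q=viewer.read_camera("top");
for r in viewer.spot_point(q,"square_tower_center")[:6]:print(r,atz(q,r["point"],.045)[:2])
a=cv2.resize(p["image"][0:130,250:410,::-1],None,fx=3,fy=3,interpolation=2)
b=cv2.resize(q["image"][160:250,350:440,::-1],None,fx=3.5,fy=3.5,interpolation=2)
o=np.zeros((390,800,3),np.uint8);o[:,:480]=a;o[:315,482:797]=b;cv2.imwrite("pics/w4c.png",o)
mv(.61,.196,.03,79.5)
```

```text
round_tower_center 0.68 [328.  67.] [0.6113 0.1957]
{'point': [265.9, 242.6], 'score': 0.9} [0.5004 0.1138]
{'point': [185.4, 257.3], 'score': 0.69} [0.4683 0.3085]
{'point': [403.7, 209.7], 'score': 0.67} [ 0.5753 -0.2248]
{'point': [193.4, 220.7], 'score': 0.55} [0.5571 0.2911]
{'point': [476.9, 226.1], 'score': 0.25} [ 0.5317 -0.402 ]
mv [0.1175 0.0038 0.1772] -0.0017 now [0.5847 0.0812 0.2072] 79.4 tilt [-0. -0. -1.] F [-0.5  0.2 -0.1] t 11.125
```

View pics/w4c.png

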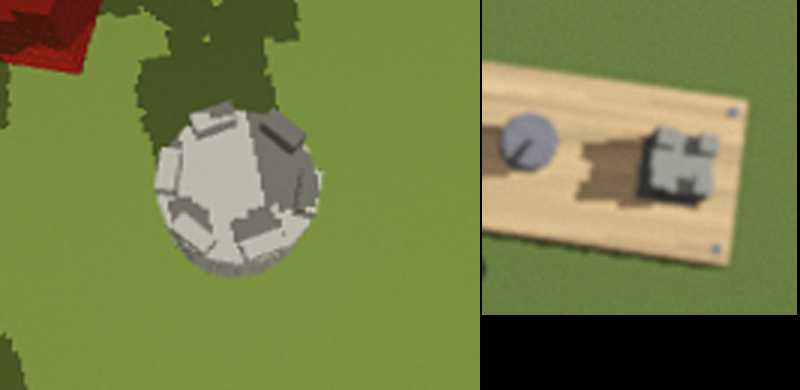

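Emit:
step_arm:
  series: [0.118,0.005,0.05,0,0.118,0.005,0.07,0,0.118,0.005,0.09,0,0.118,0.005,0.14,0,0.118,0.005,0.18,0,0.118,0.005,0.18,0]

```text
time: 11.88
tool_pos: [0.6074, 0.196, 0.0232]
tcp_rot: [-2.413, -2.006, 0.013]
wrist_force: [-0.2, 1.1, -0.4]
width: 1.0
grip_force: 0.0
```

Emit:
step_arm:
  series: [0,0,0,0,0,0,0,0,0,0,0,0,0,0,0,0,0,0,0,0,0,0,0,0,0,0,0,0]
  gripper: 0
  newtons: 40

```text
time: 12.75
tool_pos: [0.6135, 0.1981, 0.0304]
tcp_rot: [2.413, 2.008, 0.008]
wrist_force: [-0.1, 0.1, 6.5]
width: 0.57
grip_force: 42.1
```

Emit:
step_arm:
  series: [0,0,-0.04,0,0,0,-0.09,0,0,0,-0.1,0,0,0,-0.1,0]

```text
time: 13.25
tool_pos: [0.6116, 0.1978, 0.1285]
tcp_rot: [2.414, 2.009, 0.004]
wrist_force: [-0.5, -0.2, -2.3]
width: 0.568
grip_force: 42.0
```

Run:
```python
from look import *
mv(.6165,-.0215,.10,79.5)
```

```text
mv [-0.2147  0.0446  0.0284] 0.0003 now [0.6116 0.1978 0.1285] 79.52 tilt [ 0.001  0.002 -1.   ] F [-0.5 -0.2 -2.3] t 13.25
```

Emit:
step_arm:
  series: [-0.213,0.045,0,0,-0.213,0.045,0,0,-0.213,0.045,0,0,-0.213,0.045,0,0,-0.213,0.045,0.02,0,-0.213,0.045,0.028,0,-0.213,0.045,0.028,0]

```text
time: 14.12
tool_pos: [0.6145, -0.0186, 0.0965]
tcp_rot: [-2.411, -2.009, 0.005]
wrist_force: [0.5, 0.0, -0.8]
width: 0.567
grip_force: 42.0
```

Run:
```python
from look import *
st,p=look("w5.png",[("nest_round",.022),("round_tower_center",.105)])
st=monitor.read_state()
cv2.imwrite("pics/w5c.png",cv2.resize(p["image"][130:290,210:430,::-1],None,fx=3,fy=3,interpolation=2))
mv(.6165,-.0215,.04,79.5)
# predicted nest edge for nest (.6165,-.022), predicted foot for tower 1.8mm behind tcp
M=R.from_rotvec(st["tcp_rot"]).as_matrix()
f=st["tool_pos"]+M@[-.0018,0,0]
for a in np.radians([30,60,90,120,150]):
    u=np.array([np.cos(a),np.sin(a)])
    print(np.round(proj(p,[.6165+.0275*u[0],-.022+.0275*u[1],.022],st)),np.round(proj(p,[f[0]+.022*u[0],f[1]+.022*u[1],f[2]-.0304],st)))
```

```text
nest_round 0.59 [322. 258.] [ 0.6064 -0.0576]
round_tower_center 0.95 [324. 256.] [ 0.6154 -0.0174]
mv [-0.0026  0.0003  0.0593] 0.0019 now [ 0.6167 -0.0189  0.0993] 79.61 tilt [ 0.  0. -1.] F [-0.2 -0.6 -0.9] t 14.275
[351. 189.] [351. 211.]
[335. 178.] [335. 200.]
[316. 176.] [315. 199.]
[298. 184.] [298. 207.]
[288. 200.] [288. 222.]
```

View pics/w5c.png

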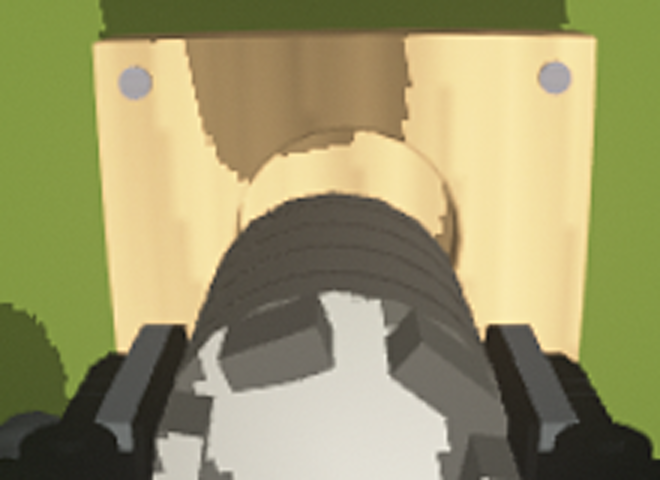

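Run:
```python
from look import *
st=monitor.read_state();p=viewer.read_camera("wrist");t=st["tool_pos"]
M=R.from_rotvec(st["tcp_rot"]).as_matrix()
def tl(u,z):return M.T@(atz(p,u,z,st)-t)
g=lambda x,y:(x/3+210,y/3+130)
a,b=tl(g(93,40),.022),tl(g(597,37),.022);print("board far corners",a,b,"nest:",(a+b)/2-[.05,0,0],np.linalg.norm(a-b))
print("nest top edge->ctr",tl(g(347,129),.022)-[.0275,0,0],"sides",tl(g(239,215),.022)[1],tl(g(460,235),.022)[1])
z=t[2]-.0304
print("foot far->ctr (chamfer top)",tl(g(338,195),z+.003)-[.025,0,0],"sides",tl(g(238,225),z+.003)[1],tl(g(440,225),z+.003)[1])
```

```text
board far corners [ 0.049  -0.0591  0.0773] [0.0498 0.0636 0.0773] nest: [-0.0006  0.0023  0.0773] 0.12270603486416791
nest top edge->ctr [-0.0011  0.0026  0.0773] sides -0.02415664195423675 0.030971979701844208
foot far->ctr (chamfer top) [-0.0022  0.0002  0.0274] sides -0.019072258082476833 0.019896001008287395
```

Emit:
step_arm:
  series: [0.001,0.0025,0.01,0,0.001,0.0025,0.03,0,0.001,0.0025,0.042,0,0.001,0.0025,0.048,0,0.001,0.0025,0.054,0,0.001,0.0025,0.058,0,0.001,0.0025,0.059,0,0.001,0.0025,0.059,0]

```text
time: 15.32
tool_pos: [0.6192, -0.0196, 0.0406]
tcp_rot: [2.415, 2.009, 0.0]
wrist_force: [-0.6, 0.2, -0.2]
width: 0.571
grip_force: 42.0
```

Run:
```python
from look import *
mv(.6165,-.0215,.0404,79.5)
```

```text
mv [-0.0024 -0.0023  0.0002] 0.0002 now [ 0.6192 -0.0196  0.0406] 79.51 tilt [ 0.  0. -1.] F [-0.6  0.2 -0.2] t 15.325
```

Emit:
step_arm:
  series: [0,0,0,0,0,0,0,0,0,0,0,0,0,0,0,0,0,0,-0.04,0,0,0,-0.09,0,0,0,-0.14,0,0,0,-0.17,0]
  gripper: 1

```text
time: 16.32
tool_pos: [0.6205, -0.0196, 0.2139]
tcp_rot: [2.413, 2.007, 0.005]
wrist_force: [-0.1, -0.1, 0.4]
width: 0.998
grip_force: 0.0
```

Emit:
step_arm:
  series: [-0.22,0,0,0,-0.22,0,0,0,-0.22,0,0,0,-0.22,0,0,0,-0.22,0,0,0,-0.22,0,0,0,-0.22,0,0,0]

```text
time: 17.2
tool_pos: [0.5794, -0.2345, 0.2102]
tcp_rot: [-2.413, -2.011, -0.0]
wrist_force: [-0.0, -0.2, -0.3]
width: 1.001
grip_force: 0.0
```

Run:
```python
from look import *
st,p=look("w6.png",[("round_tower_center",.045),("cap_center",.058),("square_tower_center",.045)])
q=viewer.read_camera("side");
for n in("square_tower_center","round_tower_center"):
  for r in viewer.spot_point(q,n)[:5]:print(n,r,atz(q,r["point"],.045)[:2])
print(proj(q,[.581,-.228,.045]),proj(q,[.581,-.228,.055]),proj(q,[.617,-.0215,.045]),proj(q,[.617,-.0215,.055]))
a=p["image"][0:260,180:480,::-1];a=cv2.resize(a,None,fx=1.5,fy=1.5)
b=cv2.resize(q["image"][140:240,280:380,::-1],None,fx=3.4,fy=3.4,interpolation=2)
o=np.zeros((390,800,3),np.uint8);o[:,:450]=a;o[:340,455:795]=b;cv2.imwrite("pics/w6c.png",o)
mv(.5985,-.126,.1,79.5)
```

```text
cap_center 0.72 [322.  75.] [ 0.5986 -0.1293]
square_tower_center 0.74 [319. 176.] [ 0.578  -0.2273]
square_tower_center {'point': [262.4, 282.0], 'score': 0.92} [0.5563 0.2815]
square_tower_center {'point': [319.7, 252.6], 'score': 0.9} [0.4935 0.1212]
square_tower_center {'point': [284.1, 308.1], 'score': 0.73} [0.4662 0.3165]
square_tower_center {'point': [355.5, 171.7], 'score': 0.72} [ 0.589  -0.2348]
square_tower_center {'point': [395.3, 159.6], 'score': 0.59} [ 0.5143 -0.3626]
round_tower_center {'point': [311.7, 206.4], 'score': 0.66} [ 0.6116 -0.0205]
(np.float64(356.67271560806626), np.float64(173.64710281361275)) (np.float64(356.86901792340063), np.float64(171.0570853051174)) (np.float64(310.3098155005141), np.float64(205.53428255828845)) (np.float64(310.3124715752573), np.float64(202.8758580553896))
mv [ 0.1111 -0.0009  0.1103] 0.001 now [ 0.5792 -0.2354  0.2103] 79.56 tilt [-0.  0. -1.] F [ 0.3 -0.2 -0.8] t 17.55
```

View pics/w6c.png

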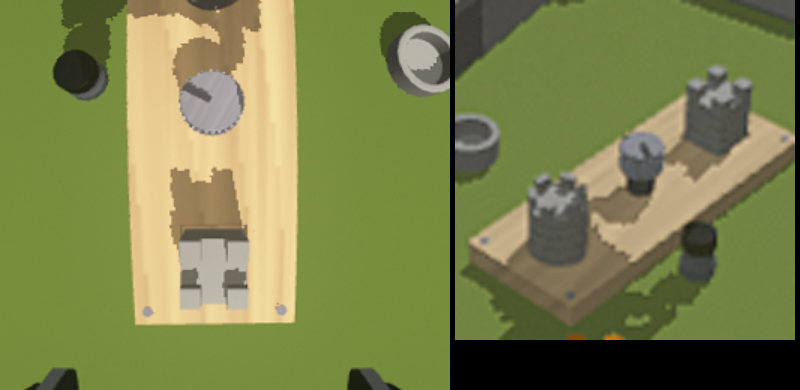

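Emit:
step_arm:
  series: [0.112,-0.0005,0.05,-1.48,0.112,-0.0005,0.05,-1.48,0.112,-0.0005,0.08,-1.48,0.112,-0.0005,0.08,-1.48,0.112,-0.0005,0.08,-1.48,0.112,-0.0005,0.08,-1.48,0.112,-0.0005,0.08,-1.48,0.112,-0.0005,0.08,-1.48]

```text
time: 18.55
tool_pos: [0.5991, -0.1255, 0.1303]
tcp_rot: [0.42, 3.113, -0.0]
wrist_force: [-0.3, 0.4, 0.5]
width: 0.998
grip_force: 0.0
```

Run:
```python
from look import *
st,p=look("w7.png",[("cap_center",.058)])
mv(.599,-.1255,.0385,164.3);print(st["q"])
```

```text
cap_center 0.61 [325. 210.] [ 0.5993 -0.1232]
mv [0.0001 0.     0.0918] 0.0007 now [ 0.5991 -0.1255  0.1303] 164.34 tilt [-0.  0. -1.] F [-0.1 -0.2  1.5] t 18.65
[-0.2473  0.2272  1.8435 -0.      1.0708 -1.5501]
```

Emit:
step_arm:
  series: [0,0.001,0.03,0,0,0.001,0.06,0,0,0.001,0.08,0,0,0.001,0.092,0,0,0.001,0.092,0]

```text
time: 19.27
tool_pos: [0.5988, -0.1245, 0.0375]
tcp_rot: [-0.43, -3.11, -0.0]
wrist_force: [-0.0, -0.4, 0.5]
width: 1.002
grip_force: 0.0
```

Emit:
step_arm:
  series: [0,0,0,0,0,0,0,0,0,0,0,0,0,0,0,0,0,0,0,0,0,0,0,0,0,0,0,0,0,0,0,0]
  gripper: 0
  newtons: 40

```text
time: 20.27
tool_pos: [0.6006, -0.1232, 0.04]
tcp_rot: [0.429, 3.11, 0.003]
wrist_force: [0.8, 5.9, 4.7]
width: 0.449
grip_force: 39.7
```

Run:
```python
from look import *
s=monitor.read_state();mv(.599,-.1255,.0385,164.3,s);print(s["torque"],s["q"])
```

```text
mv [ 0.0009 -0.0026  0.0015] -0.0004 now [ 0.6006 -0.1232  0.04  ] 164.27 tilt [-0.002  0.003 -1.   ] F [0.8 5.9 4.7] t 20.275
[0.8884 0.0205 0.0145] [-0.2444  0.3294  1.9021  0.0031  0.9079 -1.5427]
```

Emit:
step_arm:
  series: [0,0.001,0.0,0.15,0,0.001,0.0,0.3,0,0.001,0.0,0.47,0,0.001,0.0,0.64,0,0.001,0.001,0.81,0,0.001,0.001,0.98,0,0.001,0.001,1.15,0,0.001,0.001,1.3]

```text
time: 21.28
tool_pos: [0.5992, -0.1242, 0.0387]
tcp_rot: [2.23, 2.213, -0.002]
wrist_force: [-4.6, -1.2, 5.8]
width: 0.449
grip_force: 40.1
```

Run:
```python
from look import *
s=monitor.read_state();mv(.599,-.1255,.0385,164.3-143,s);print(s["torque"],s["q"])
```

```text
mv [-0.0013 -0.0002  0.0002] 1.1913 now [ 0.5992 -0.1242  0.0387] 89.56 tilt [-0.001 -0.001 -1.   ] F [-4.6 -1.2  5.8] t 21.275
[-0.1695  0.7416  0.0287] [-0.2446  0.3307  1.9033 -0.0012  0.9081 -0.2361]
```

Emit:
step_arm:
  series: [0,0,0.0,0.15,0,0,0.0,0.3,0,0,0.0,0.45,0,0,0.0,0.6,0,0,0.001,0.75,0,0,0.001,0.9,0,0,0.001,1.0,0,0,0.001,1.0]

```text
time: 22.28
tool_pos: [0.5979, -0.1235, 0.0377]
tcp_rot: [-3.015, -0.878, 0.005]
wrist_force: [-7.6, -0.0, 10.5]
width: 0.445
grip_force: 40.4
```

Run:
```python
from look import *
s=monitor.read_state();mv(.599,-.1255,.0385,164.3-143,s);print(s["torque"],s["q"])
```

```text
mv [-0.0002  0.0022 -0.0008] 0.1951 now [ 0.5979 -0.1235  0.0377] 32.48 tilt [-0.002 -0.002 -1.   ] F [-7.6 -0.  10.5] t 22.275
[ 0.1646  1.2322 -0.019 ] [-0.2444  0.3314  1.9046 -0.0004  0.9088  0.7598]
```

Emit:
step_arm:
  series: [0,0,0,0.06,0,0,0,0.12,0,0,0,0.18,0,0,0,0.24,0,0,0,0.3,0,0,0,0.36,0,0,0,0.36]

```text
time: 23.15
tool_pos: [0.5977, -0.123, 0.0374]
tcp_rot: [-3.123, -0.327, 0.006]
wrist_force: [-6.9, 2.0, 8.8]
width: 0.442
grip_force: 40.3
```

Run:
```python
from look import *
s=monitor.read_state();mv(.599,-.1255,.0385,164.3-143,s);print(s["torque"],s["q"])
```

```text
mv [ 0.0007  0.0027 -0.0011] -0.1632 now [ 0.5977 -0.123   0.0374] 11.95 tilt [-0.004 -0.002 -1.   ] F [-6.9  2.   8.8] t 23.15
[0.4506 1.1545 0.3999] [-0.2438  0.3316  1.905  -0.      0.9089  1.1185]
```

Emit:
step_arm:
  series: [0,0,0,0.08,0,0,0,0.16,0,0,0,0.24,0,0,0,0.24,0,0,0,0.24]

```text
time: 23.78
tool_pos: [0.5998, -0.1228, 0.0373]
tcp_rot: [-3.141, 0.045, -0.001]
wrist_force: [-2.2, 5.6, 5.9]
width: 0.443
grip_force: 40.2
```

Run:
```python
from look import *
s=monitor.read_state();mv(.599,-.1255,.0385,164.3-143,s);print(s["torque"],s["q"])
p=viewer.read_camera("top");q=viewer.read_camera("side")
K=proj(q,[.599,-.125,.068]);print(K,proj(p,[.599,-.125,.068]))
a=cv2.resize(q["image"][150:210,300:370,::-1],None,fx=5.5,fy=5.5,interpolation=2)
b=cv2.resize(p["image"][170:230,330:400,::-1],None,fx=5.5,fy=5.5,interpolation=2)
cv2.imwrite("pics/c8.png",np.hstack([a,b]))
```

```text
mv [-0.0007  0.0027 -0.0012] -0.4007 now [ 0.5998 -0.1228  0.0373] -1.66 tilt [ 0.    -0.001 -1.   ] F [-2.2  5.6  5.9] t 23.775
[0.8513 0.3158 0.9816] [-0.2431  0.3326  1.9037  0.001   0.905   1.356 ]
(np.float64(334.6936209624002), np.float64(182.84808878919725)) (np.float64(363.7358665474175), np.float64(199.367153306576))
```

View pics/c8.png

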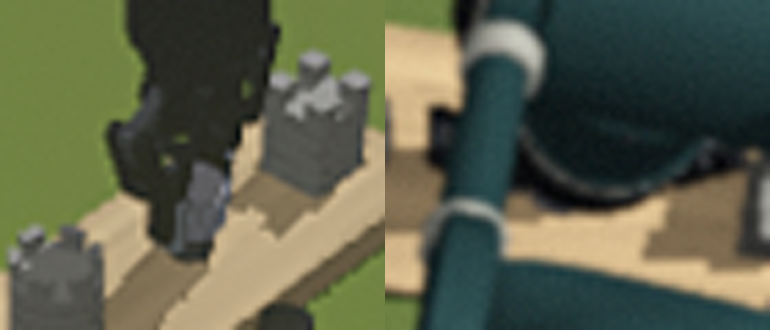

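Emit:
step_arm:
  series: [0,0,0,-0.15,0,0,0,-0.33,0,0,0,-0.51,0,0,-0.001,-0.69,0,0,-0.001,-0.87,0,0,-0.001,-1.05,0,0,-0.0015,-1.23,0,0,-0.0015,-1.41]

```text
time: 24.88
tool_pos: [0.5993, -0.1222, 0.0386]
tcp_rot: [-2.418, -2.002, -0.002]
wrist_force: [-3.1, 6.8, 7.4]
width: 0.443
grip_force: 40.2
```

Emit:
step_arm:
  series: [0,0,0,-0.1,0,0,0,-0.2,0,0,0,-0.2,0,0,0,-0.2]

```text
time: 25.38
tool_pos: [0.5992, -0.1222, 0.0387]
tcp_rot: [-2.212, -2.227, -0.002]
wrist_force: [-3.2, 7.3, 8.6]
width: 0.445
grip_force: 40.4
```

Run:
```python
from look import *
s=monitor.read_state();mv(.599,-.1255,.0385,90,s);print(s["torque"],s["q"],s["grip_force"])
p=viewer.read_camera("wrist")
cv2.imwrite("pics/c9.png",cv2.resize(p["image"][190:350,220:420,::-1],None,fx=4,fy=3.7,interpolation=2))
```

```text
mv [-0.0033 -0.0002  0.0002] 0.0068 now [ 0.5992 -0.1222  0.0387] 90.39 tilt [ 0.003 -0.001 -1.   ] F [-3.2  7.3  8.6] t 25.375
[1.0677 0.5397 0.0613] [-0.2432  0.3305  1.9035  0.0031  0.9091 -0.2519] 40.37434637546539
```

View pics/c9.png

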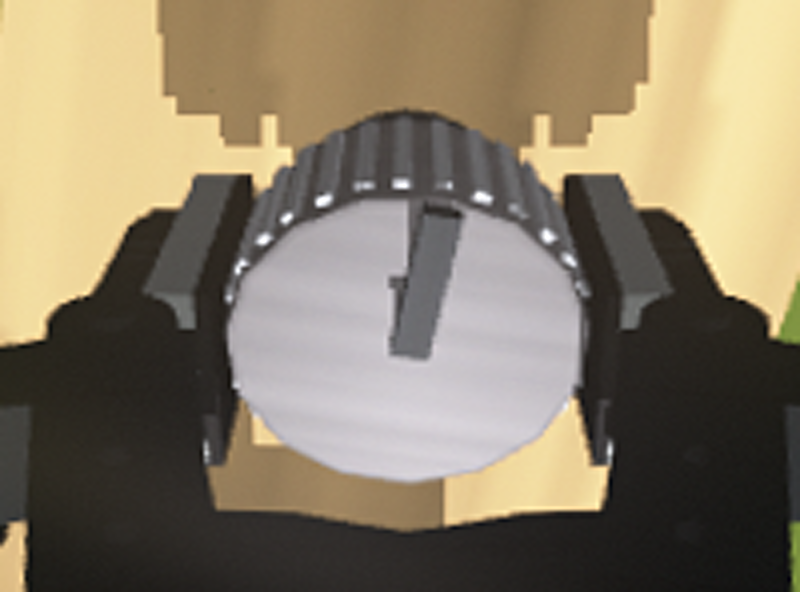

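The rib points about 10° right of image-up at (440,207), with the hub at (410,355). That gives a heading of about 81°, roughly 91° from the board's x axis, so the cap is a quarter turn back and still gripped at 40 N.

```bash
python3 -c "
from workcell import job;print(job.finish_job())"
```

```text
the job is handed in; nothing more can be done
None
```

I handed the job in at about 25.4 s (limit 72 s), with no verdict returned: both towers look fully home in their nests, and the cap was screwed to its stop, backed off about 1.59 rad by the rib, and is still gripped at 40 N.

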